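# Roll the bearing sleeve up the feed ramp and hold it at the stop

### The arm

A 6-joint arm with a two-finger parallel gripper is mounted at the origin on a cart in front of the work surface, level with it; the furniture and walls round the work are solid. World frame = base frame: x ahead of the robot, y to its left, z up, the work surface at z = 0. Lengths are in mm, angles in rad, forces in N, time in s.
With the tool pointing down it reaches from about 250 to 775 mm from the base axis. Payload 8.9 kg.
Tool frame: the origin (TCP) lies at the centre of the arm's flange, where the gripper is bolted on; the fingertips stand 173 mm ahead of it and the grasp point (between the pads) lies 155 mm ahead of it; z points along the fingers, y is the line along which they close (so a half turn about z gives the same grasp; the last joint's range is limited). The gripper opens to 85 mm and grips with 20 to 120 N. Pads are 22 mm wide; open, the fingers measure 114 mm over their backs; the gripper's body (76 mm by 85 mm) begins 54 mm behind the grasp point. The pads swing forward as they close: fully open they stand 13 mm farther back than shut.
Start: joints at [-1.293, 0.291, -0.153, 1.127, 0, 1.431], TCP at [212.541, -480.053, 404.705] pointing down, gripper open.
Joint ranges: [-2.52, 2.52], [-0.91, 1.74], [-1.3, 1.37], [-1.96, 2.02], [-1.52, 1.47], [-3.14, 3.14]. Speed limits (rad/s): [2.22, 2.22, 2.79, 3.14, 3.14, 3.14].

### API

Orientations are given as a unit quaternion [w, x, y, z].
In Python, from plant import arm, hand, planner, vision, job gives the robot as it stands. The module is installed in compiled form; this text tells all that it offers. Calls block until the motion is done:
- arm.goto(position, orientation): joint-space move of the TCP to a pose.
- arm.servo_line(position, speed=150, rotation=None, threshold=None): straight line of the TCP; rotation=None keeps the orientation; speed is the mean speed in mm/s. With threshold (N) it stops when the force on the tool has changed by that much, and returns True; else False.
- arm.goto_joints(angles): joint-space move.
- hand.let_go() and hand.clamp(effort=None): open the fingers fully, or close them until they stop; effort is the grip in N (None keeps the last).
- arm.pause(seconds).
- planner.ik(position, orientation): joint angles nearest the present ones, or None.
- arm.read_state(): the state.
- vision.snapshot(name): name is "scene" or "side" or "wrist"; returns a dict with "pixels" (384x512x3 uint8, blue, green, red), "mtx" (3x3 intrinsics, pixels), "R" (3x3) and "t" (3): a world point X has camera coordinates R X + t; the wrist camera has in their place "T_tool_cam" (4x4, takes a point from camera to tool coordinates, whose origin is the TCP and whose axes are the flange's). Camera axes: x right, y down, z forward; pixel columns grow to the right and rows downward; lengths in mm; the calibration is good to about 2 mm. A picture is of the moment at which its call begins: read the wrist's pose just before it. There is no depth.
A pose or a line that the arm cannot do raises arm.IKError and nothing moves.
- job.close_job(): hands the job in; it is judged then, once.
The state is a dict: "t": time; "qpos": joint angles; "dq": joint speeds; "joint_efforts": joint torques, N m; "eef_pos": TCP position; "eef_rot": TCP orientation; "force": force on the tool from outside, world axes, zero at the start; "torque": the same for the moment, N m; "grip_width": finger opening in mm; "grasp_force": force on a finger pad.
Only numpy, scipy, OpenCV 4.12 (cv2) and the standard library are available. Lean on these libraries where they do the work, as an engineer would, in place of code of your own. Each camera call takes 0.05 s, during which the arm holds its last target. There are 200 camera calls.

### The job

With the fingertips or the outside of the fingers, push the bearing sleeve slowly up the feed ramp until it lies squarely against the end stop, never letting it roll away from the fingers or back down, and never lifting it. Finish while holding it there: the program ends with the fingers still behind the sleeve, keeping it pressed against the stop. Do not shift the stop along the ramp, and leave the bolt that stands beside the ramp where it is.

Things in the scene. Friction and masses are not known exactly. Their poses are not given: they have to be found in the camera images.
- ramp: Feed ramp, fixed to the bench: steel base 270 x 124 mm with a sloping aluminium deck. Origin: centre of the base's underside, on the bench; x points level in the uphill direction, y across, z up. The deck is 260 mm long, low end 16 mm and high end 57 mm above the bench, 86 mm wide between side rails 8 mm thick that stand 10 mm above it.
- ramp_deck (a point): Middle of the deck's surface, 36.5 mm above the ramp's origin. Axes lie with the slope, 9 degrees (0.157 rad): x uphill along the deck, y across, z square to it. Across the foot of the deck lies a round steel lip bar, 8 mm thick, its axis 112 mm downhill of this point and its top 8 mm above the deck; the sleeve rests against it at the start.
- sleeve: Bearing sleeve: loose plain oiled steel tube, outside diameter 50 mm, length 80 mm, 0.35 to 0.7 kg, 32 mm bore seen at both ends. Lies across the ramp, 2 to 4 mm clear of each side rail, and rolls freely: left alone it runs back down. Origin: its centre, 25 mm above the deck, at the start 92 mm downhill of the deck's middle; own y is its axis, x and z turn as it rolls.
- end_stop: End stop: steel bar across the deck, 82 mm wide, 16 mm thick, 34 mm high above the deck, with a low foot and two screw heads uphill of it. It is clamped somewhere between 55 and 90 mm uphill of the deck's middle and gives way only to a push above about 60 N. Origin: on the deck, at the middle of its downhill face; axes as of ramp_deck.
- stop_face (a point): Point on the downhill face of the end stop, in the middle of its width and 25 mm above the deck. Axes as of ramp_deck (x uphill, y across, z square to the deck). With the sleeve home, its centre is 25 mm downhill of this point.
- flange_bolt: Bystander: bolt standing on its head on the bench beside the ramp, 24 mm across, 68 mm high. Origin: centre of its underside.

How it is judged:
By the outcome, as a careful person would: the job done as asked, in the order asked, and still so for the second after the job is handed in, while the arm keeps its last pose, push and grip.
It also fails if it takes over 35 s, if anything falls off the work surface, if the arm or the gripper's body presses on something with over 40 N, if the wrist force passes 120 N, or if a joint passes its speed limit or range.

## Working session

There is one attempt and no reset: what is moved stays moved. The work goes in short steps, each a Python script; the robot and the scene stay as the last script left them, time stands still between calls to the robot, and variables do not carry over. Pictures are saved under pics/ and viewed, at most 10 in all, crops included, and the job is handed in when it is done.

```bash
mkdir -p pics; python3 - <<'E'
from plant import arm, hand, planner, vision, job
import cv2,pickle
d={}
for n in ("scene","side"):
    s=vision.snapshot(n); d[n]=s; cv2.imwrite(f"pics/{n}0.png",s["pixels"]); print(n,s["mtx"].tolist(),s["R"].tolist(),s["t"].tolist())
pickle.dump(d,open("s0.pkl","wb"))
st=arm.read_state(); print(st["t"],st["eef_pos"],st["eef_rot"],st["grip_width"],st["force"])
E
```

```text
scene [[358.7524407911938, 0.0, 253.6787912727615], [0.0, 358.7524407911938, 190.0520893184868], [0.0, 0.0, 1.0]] [[0.7176319817101272, -0.6960570624435738, 0.022558915071836702], [-0.30556191095942575, -0.34381063336750806, -0.8879336500855554], [0.6258084830022838, 0.6303164397394816, -0.4594180322936014]] [-396.6234368981352, 193.66969549874628, 645.3467581136497]
side [[401.9101515752095, 0.0, 256.12488977734995], [0.0, 401.9101515752095, 183.44409725076835], [0.0, 0.0, 1.0]] [[-0.9138354826779255, -0.4052722222189679, 0.0256736537427412], [-0.18890037994644018, 0.36827726302865094, -0.9103232964129919], [0.3594737223426676, -0.8367354919171439, -0.41310090717799375]] [431.3796668745331, 198.57479615763503, 650.9498871875074]
0.1 [ 212.49410566 -479.8660466   404.17888996] [-6.05912331e-04  9.78360058e-01  2.06908744e-01 -4.32996279e-05] 85.50935993786736 [ 0.04179651  0.24388476 -0.01604084]
```

View pics/scene0.png

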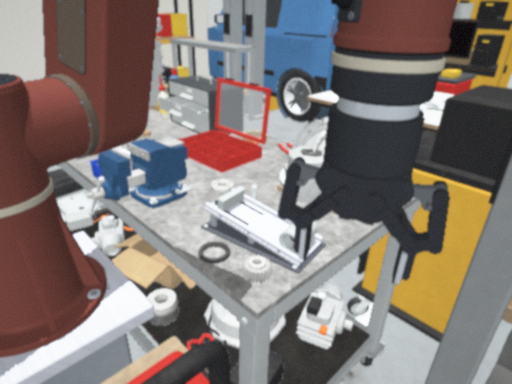

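View pics/side0.png

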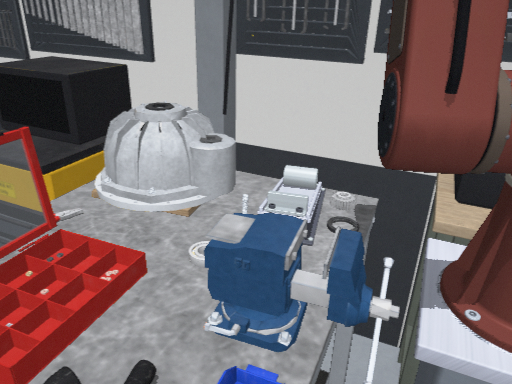

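The scene view shows the ramp from about (212,205) to (320,250), with its low end at the right hidden by a finger. The side view shows the sleeve at (300,178), the stop at (290,205) and the bolt at (245,203). I'll cast rough rays, then look with the wrist camera.

```bash
cat > h.py <<'E'
import numpy as np,cv2
from scipy.spatial.transform import Rotation as Ro
def rot(q): return Ro.from_quat([q[1],q[2],q[3],q[0]]).as_matrix()
def quat(R):
    q=Ro.from_matrix(R).as_quat(); return [q[3],q[0],q[1],q[2]]
def fix(s,st=None):
    "adds R,t to a wrist snapshot"
    if "R" not in s:
        W=np.eye(4);W[:3,:3]=rot(st["eef_rot"]);W[:3,3]=st["eef_pos"]
        M=np.linalg.inv(W@s["T_tool_cam"]); s["R"],s["t"]=M[:3,:3],M[:3,3]
    return s
def ray(s,u,v):
    R,t=np.array(s["R"]),np.array(s["t"]); d=R.T@np.linalg.inv(s["mtx"])@[u,v,1]
    return -R.T@t,d/np.linalg.norm(d)
def onplane(s,u,v,p0,n=(0,0,1)):
    c,d=ray(s,u,v); n=np.array(n,float); return c+d*(n@(np.array(p0)-c))/(n@d)
def proj(s,X):
    c=np.array(s["R"])@X+np.array(s["t"]); p=np.array(s["mtx"])@c; return p[:2]/p[2]
E
python3 - <<'E'
from h import *
import pickle
d=pickle.load(open("s0.pkl","rb"))
for n,u,v,z in [("side",300,178,45),("side",290,205,75),("side",245,213,0),("scene",204,226,0),("scene",300,268,0),("scene",323,243,0),("scene",230,188,0),("scene",302,240,40)]:
    print(n,u,v,onplane(d[n],u,v,[0,0,z]).round())
cv2.imwrite("pics/c1.png",np.hstack([cv2.resize(d["side"]["pixels"][150:250,220:350],None,fx=3,fy=4),cv2.resize(d["scene"]["pixels"][170:280,190:330],None,fx=2.8,fy=400/110)]))
E
```

```text
side 300 178 [ 457. -230.   45.]
side 290 205 [413. -27.  75.]
side 245 213 [536. -82.   0.]
scene 204 226 [369. -17.  -0.]
scene 300 268 [ 419. -274.    0.]
scene 323 243 [ 526. -254.    0.]
scene 230 188 [548.  94.   0.]
scene 302 240 [ 453. -248.   40.]
```

View pics/c1.png

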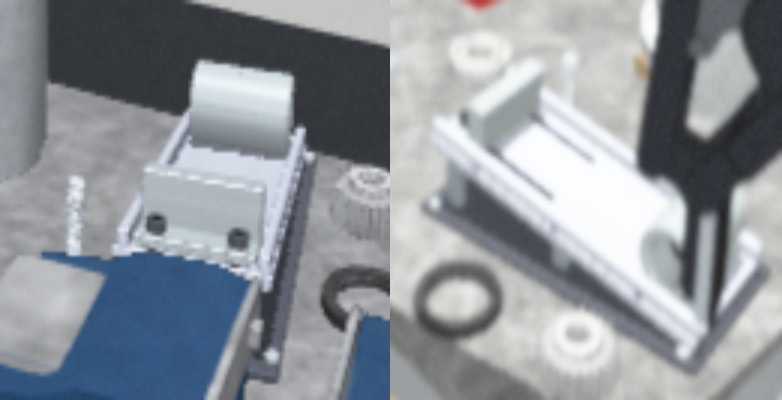

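The crop shows the sleeve at the low end (right, behind the finger), and the stop with its two screw heads near the high end. The base corners give a ramp centre of about (447,-136) and an uphill direction of about 100°. Next is the wrist view from above, with the fingers closed.

```bash
python3 - <<'E'
from plant import arm, hand, planner, vision, job
from h import *
import pickle
x=np.array([-.18,.98,0]);x/=np.linalg.norm(x);z=np.array([0,0,-1.]);
best=None
for nm,xx in (("x up",x),("x down",-x),("yup",np.cross(x,z)),("ydn",np.cross(z,x))):
    R=np.c_[xx,np.cross(z,xx),z]
    for p in ([455,-200,400],[470,-285,230]):
        print(nm,p,planner.ik(p,quat(R)))
hand.clamp(30)
s=vision.snapshot("wrist"); print(s["T_tool_cam"],s["mtx"], arm.read_state()["t"])
E
```

```text
x up [455, -200, 400] [-0.56134496  0.24052672 -0.2342667   1.0960029   0.          0.82780254]
x up [470, -285, 230] [-0.67811927  0.49530888 -0.34236005  0.7331274   0.          0.71102822]
x down [455, -200, 400] [-0.56134496  0.24052672 -0.2342667   1.0960029   0.         -2.31379012]
x down [470, -285, 230] [-0.67811927  0.49530888 -0.34236005  0.7331274   0.         -2.43056443]
yup [455, -200, 400] [-0.56134496  0.24052672 -0.2342667   1.0960029   0.         -0.74299379]
yup [470, -285, 230] [-0.67811927  0.49530888 -0.34236005  0.7331274   0.         -0.8597681 ]
ydn [455, -200, 400] [-0.56134496  0.24052672 -0.2342667   1.0960029   0.          2.39859886]
ydn [470, -285, 230] [-0.67811927  0.49530888 -0.34236005  0.7331274   0.          2.28182455]
[[ 1.32896096e-04 -9.65470980e-01 -2.60510594e-01  6.65236919e+01]
 [ 9.99999879e-01  2.51498695e-04 -4.21935283e-04 -6.64610026e-01]
 [ 4.72884346e-04 -2.60510507e-01  9.65470897e-01  3.04761493e+01]
 [ 0.00000000e+00  0.00000000e+00  0.00000000e+00  1.00000000e+00]] [[289.31915638   0.         254.69342163]
 [  0.         289.31915638 189.53335302]
 [  0.           0.           1.        ]] 0.9167
```

```bash
python3 - <<'E'
from plant import arm, hand, planner, vision, job
from h import *
import pickle
x=np.array([-.18,.98,0]);x/=np.linalg.norm(x);z=np.array([0,0,-1.]);
arm.goto([462,-190,420],quat(np.c_[x,np.cross(z,x),z]))
st=arm.read_state(); s=fix(vision.snapshot("wrist"),st); d=pickle.load(open("s0.pkl","rb"))
d["w"]=s; s2=vision.snapshot("scene"); d["scene2"]=s2
pickle.dump(d,open("s1.pkl","wb")); print(st["t"],st["eef_pos"],st["force"],st["grip_width"])
cv2.imwrite("pics/w1.png",cv2.resize(s["pixels"],(800,600)))
cv2.imwrite("pics/sc2.png",cv2.resize(s2["pixels"][170:280,190:340],None,fx=5,fy=5))
E
```

```text
2.3417 [ 461.78287146 -190.74641506  419.9524541 ] [-0.35434047 -0.68396881 -0.43209796] -0.4059322051673002
```

View pics/w1.png

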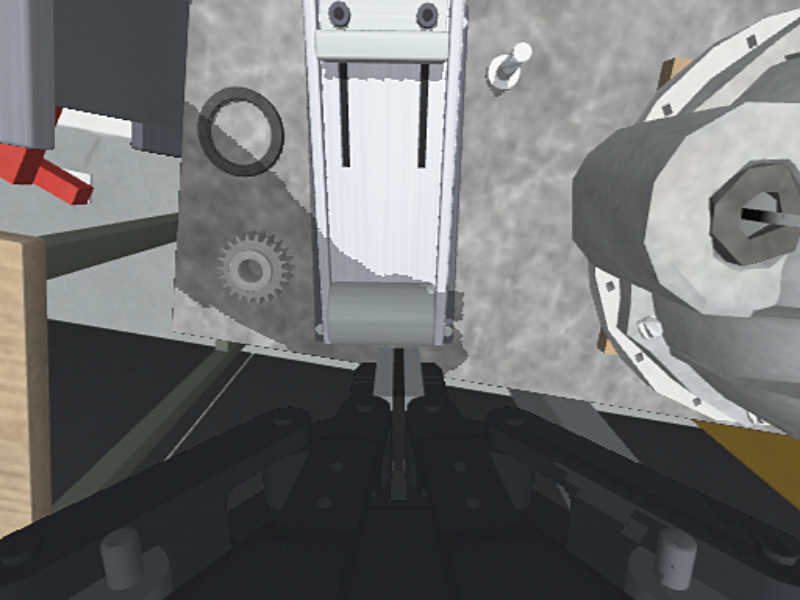

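View pics/sc2.png

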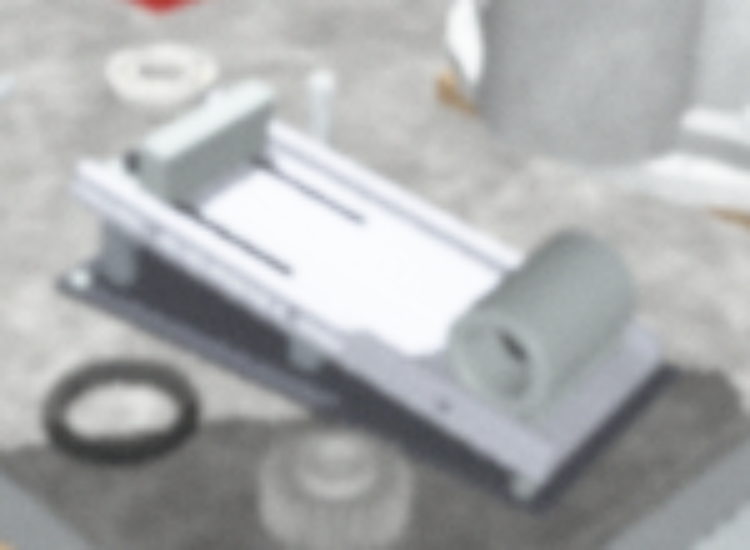

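The wrist view (800 px wide) shows these positions:
- **Rails:** nearly vertical, with the left outer edge running (305,0) to (318,335) and the right (466,0) to (455,300).
- **Sleeve:** x 328–434, y 283–345, resting at the lip.
- **Stop:** y 30–62, x 316–449.
- **Bolt:** about (505,75), clear of the path.

The enlarged scene view confirms the layout.

```bash
python3 - <<'E'
from h import *
import pickle
d=pickle.load(open("s1.pkl","rb")); s=d["w"]
a=9*np.pi/180; c0=np.array([447,-136,0.])
u=np.array([-.18,.98,0]);u/=np.linalg.norm(u)
for it in range(4):
    n=np.cos(a)*np.array([0,0,1])-np.sin(a)*u
    D=c0+[0,0,36.5]
    f=lambda U,V,h: onplane(s,U*.64,V*.64,D+h*n,n)
    l1,l2,r1,r2=f(305,0,10),f(318,335,10),f(466,0,10),f(455,300,10)
    dl=(l1-l2)/np.linalg.norm(l1-l2);dr=(r1-r2)/np.linalg.norm(r1-r2)
    print("yaw l,r",np.degrees(np.arctan2(dl[1],dl[0])),np.degrees(np.arctan2(dr[1],dr[0])))
    u=(dl+dr);u[2]=0;u/=np.linalg.norm(u); v=np.cross([0,0,1],u)
    sl=[f(328,314,25),f(434,314,25)]; sc=np.mean(sl,0)
    xd=np.cos(a)*u+np.sin(a)*np.array([0,0,1])
    lat=np.mean([(p-c0)@v for p in (l1,l2,r1,r2)])
    up=(sc-D)@xd+92
    print("width",(l1-r1)@v,(l2-r2)@v,"sleeve len",(sl[0]-sl[1])@v,"lat sleeve",(sc-c0)@v,"rails",lat,"along err",up)
    c0=c0+lat*v+up*u*np.cos(a); 
    print(c0,u)
print("stop bottom edge along",[(f(382,y,h)-D)@xd for y,h in((62,34),(53,34),(30,34),(62,0),(66,0))], "width",(f(316,45,34)-f(449,45,34))@v,"stop lat",(f(382.5,45,34)-c0)@v)
for n_,img in (("scene2","sc"),("side","side")):
    print(n_,proj(d[n_],D-92*xd+25*n), "corner",proj(d[n_],c0-135*u+62*v),proj(d[n_],c0+135*u+62*v),proj(d[n_],c0-135*u-62*v))
# silhouette check
for y in (283,345): print(y,(f(382,y,25)-D)@xd)
C=D-92*xd+25*n; cam=-s["R"].T@s["t"]; print("top/bot sil",[proj(s,C+25*w)/.64 for w in (xd,-xd,n)])
np.savez("ramp.npz",c0=c0,u=u)
E
```

```text
yaw l,r 98.09426559050664 101.35394632152773
width 101.70060299284947 114.33145163370057 sleeve len 84.19166743508941 lat sleeve 7.315173730921766 rails 4.111002921498606 along err -2.3673285830259516
[ 443.34298985 -138.99895328    0.        ] [-0.16890385  0.98563253  0.        ]
yaw l,r 98.09357786271491 101.35362739408752
width 101.59716728003745 114.21632638616127 sleeve len 84.1060176746547 lat sleeve 3.1999105219525714 rails 0.006313578038335876 along err 0.11586481080905742
[ 443.31743886 -138.88722531    0.        ] [-0.16889542  0.98563398  0.        ]
yaw l,r 98.09357745525179 101.35362710496644
width 101.60257324668918 114.22240404484218 sleeve len 84.11070402628295 lat sleeve 3.194303712626713 rails 0.0005104603081385051 along err -0.006037241009849481
[ 443.31794284 -138.89318878    0.        ] [-0.16889541  0.98563398  0.        ]
yaw l,r 98.09357745497014 101.35362710476655
width 101.60229175373019 114.22208758842365 sleeve len 84.11046013061545 lat sleeve 3.193756792933126 rails -2.5983014211306e-05 along err 0.0003144586794405768
[ 443.317916   -138.89287826    0.        ] [-0.16889541  0.98563398  0.        ]
stop bottom edge along [np.float64(85.35512334872588), np.float64(90.24536361382852), np.float64(102.42968030554354), np.float64(87.30814642764373), np.float64(84.87314887829021)] width 80.72903925956965 stop lat 0.9510320094785862
scene2 [298.59391496 233.03124412] corner [298.77654835 273.17918489] [200.55257412 227.36850972] [326.15691202 244.26245628]
side [299.5075105  176.81405818] corner [324.504578  190.4707873] [311.5908509  246.57096142] [277.20234537 184.46222299]
283 -65.3924825912234
345 -120.30184814335595
top/bot sil [array([384.95484331, 284.95804203]), array([385.06223705, 341.51450658]), array([384.05719395, 328.9824391 ])]
```

```bash
cat >> h.py <<'E'
a=9*np.pi/180; yaw=np.radians(100.4)
u=np.array([np.cos(yaw),np.sin(yaw),0]); v=np.cross([0,0,1],u); n=np.cos(a)*np.array([0,0,1])-np.sin(a)*u
xd=np.cos(a)*u+np.sin(a)*np.array([0,0,1])
D=np.array([443.318,-138.893,36.5])+2.1*v
Q=quat(np.c_[xd,np.cross(-n,xd),-n])
def tcp(s,h): return D+s*xd+(h+173)*n
E
python3 - <<'E'
from plant import arm, hand, planner, vision, job
from h import *
import pickle
s=pickle.load(open("s1.pkl","rb"))["w"]
for z in (160,173,186):
  for x in (-11,11):
    p=s["mtx"]@(np.linalg.inv(s["T_tool_cam"])@[x,0,z,1])[:3]; print(z,x,p[:2]/p[2]/.64)
print([planner.ik(tcp(*k),Q) is not None for k in ((-150,80),(-148,14),(45,14))])
arm.goto(tcp(-150,80),Q); st=arm.read_state(); print(st["t"],st["force"],st["eef_pos"]-tcp(-150,80))
w=fix(vision.snapshot("wrist"),st); cv2.imwrite("pics/w2.png",w["pixels"]); sd=vision.snapshot("side")["pixels"]
for k in (-92,):
  C=D+k*xd+25*n; print([proj(w,C+40*e*v+25*g*xd).round() for e in (1,-1) for g in (1,-1)])
for k in (86,): print([proj(w,D+k*xd+34*n+41*e*v).round() for e in (1,-1)])
E
```

```text
160 -11 [396.17823259 424.52465327]
160 11 [396.1147842  360.94734565]
173 -11 [396.33506305 404.63256883]
173 11 [396.28274808 345.55594166]
186 -11 [396.4687773  387.67250142]
186 11 [396.42509502 332.51195104]
[True, True, True]
3.225 [-0.02503966 -0.55174408  0.56540782] [0.0927268  0.12316665 0.87085212]
[array([192.,  86.]), array([196., 162.]), array([315.,  86.]), array([311., 162.])]
[array([ 167., -254.]), array([ 338., -254.])]
```

View pics/w2.png

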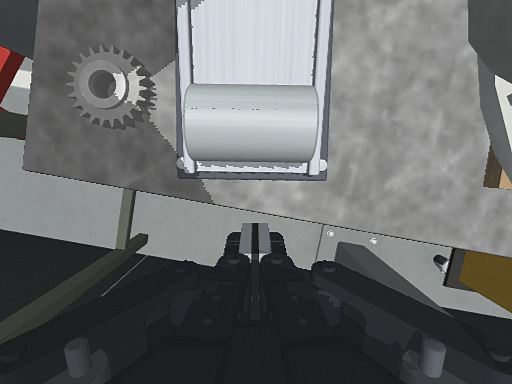

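The view matches the prediction: the sleeve is at y 84–163 and centred at x≈252 between the rails, and the fingertips are on the 173 mm mark. I'll descend behind the sleeve and push.

```bash
python3 - <<'E'
from plant import arm, hand, planner, vision, job
from h import *
def show(m):
    st=arm.read_state(); e=st["eef_pos"]-D; f=st["force"]
    print(m,"t",round(st["t"],2),"s,lat,h",(e@xd).round(1),(e@v).round(1),(e@n-173).round(1),"F xd,v,n",(f@xd).round(2),(f@v).round(2),(f@n).round(2))
print(arm.servo_line(tcp(-150,14),100,threshold=15)); show("down")
print(arm.servo_line(tcp(-132,14),40,threshold=10)); show("near")
print(arm.servo_line(tcp(-110,14),15,threshold=12)); show("contact")
st=arm.read_state(); w=fix(vision.snapshot("wrist"),st); side=vision.snapshot("side")["pixels"]
cv2.imwrite("pics/w3.png",np.hstack([cv2.resize(w["pixels"],(400,300)),cv2.resize(side[120:260,210:370],(343,300))]))
E
```

```text
False
down t 4.13 s,lat,h -150.1 -0.3 14.7 F xd,v,n 0.35 0.18 0.27
False
near t 4.73 s,lat,h -131.9 -0.1 14.1 F xd,v,n -0.11 0.12 1.33
False
contact t 6.35 s,lat,h -110.0 0.0 13.9 F xd,v,n 0.25 -0.85 0.65
```

View pics/w3.png

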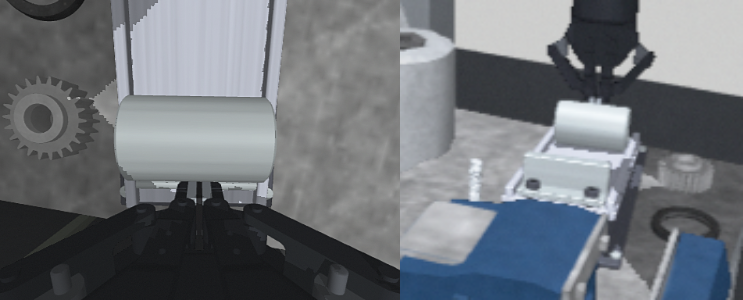

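The fingers sit centred behind the sleeve (finger tops at (200,183)), which is straight and off the lip. I'll continue up the ramp.

```bash
python3 - <<'E'
from plant import arm, hand, planner, vision, job
from h import *
def show(m):
    st=arm.read_state(); e=st["eef_pos"]-D; f=st["force"]
    print(m,"t",round(st["t"],2),"s,lat,h",(e@xd).round(1),(e@v).round(1),(e@n-173).round(1),"F xd,v,n",(f@xd).round(2),(f@v).round(2),(f@n).round(2))
r=arm.servo_line(tcp(10,14),22,threshold=12); show(f"up {r}")
if not r:
    r=arm.servo_line(tcp(45,14),9,threshold=12); show(f"press {r}")
    arm.pause(0.3); show("hold")
st=arm.read_state(); w=fix(vision.snapshot("wrist"),st); side=vision.snapshot("side")["pixels"]
cv2.imwrite("pics/w4.png",np.hstack([cv2.resize(w["pixels"],(400,300)),cv2.resize(side[120:260,210:370],(343,300))]))
E
```

```text
up False t 12.06 s,lat,h 10.0 -0.0 14.0 F xd,v,n -1.54 -0.33 1.58
press True t 14.07 s,lat,h 25.7 -0.2 14.2 F xd,v,n -1.57 -0.88 0.6
hold t 14.38 s,lat,h 25.6 -0.2 14.1 F xd,v,n -1.95 -0.6 0.68
```

View pics/w4.png

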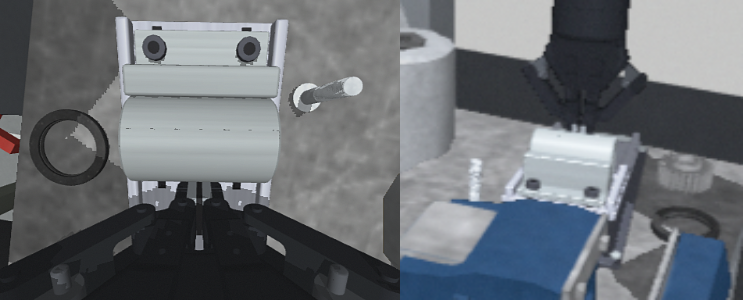

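The sleeve lies squarely on the stop (touching along y≈97), with the fingers behind it and the bolt untouched. The push relaxed after the stop event, so I'll add a gentle sustained press.

```bash
python3 - <<'E'
from plant import arm, hand, planner, vision, job
from h import *
s0=(arm.read_state()["eef_pos"]-D)@xd
for k in range(1,13):
    arm.servo_line(tcp(s0+0.4*k,14),3); arm.pause(.15)
    st=arm.read_state(); f=st["force"]@xd; print(k,round(st["t"],2),((st["eef_pos"]-D)@xd).round(2),f.round(2))
    if f<-11 or st["t"]>28: break
arm.pause(.3); st=arm.read_state(); print(st["t"],st["force"]@xd, st["force"]@v, st["force"]@n)
w=vision.snapshot("wrist")["pixels"]; cv2.imwrite("pics/w5.png",w)
E
```

```text
1 14.91 25.77 -4.11
2 15.34 25.95 -6.32
3 15.78 26.11 -8.68
4 16.21 26.25 -9.33
5 16.64 26.41 -12.21
16.9417 -11.792903420104771 -0.14255358615040006 -1.7238891084319274
```

View pics/w5.png

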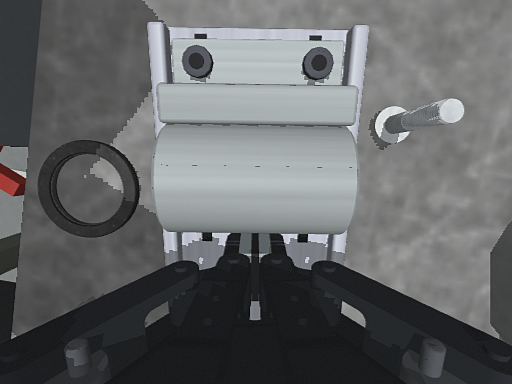

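The sleeve is parallel to the stop and tight against it along y≈124. The fingers are behind it, holding about 12 N steadily, and the bolt is still standing at (390,125).

```bash
python3 -c "
from plant import job
print(job.close_job())"
```

```text
the job is handed in; nothing more can be done
None
```

The job is handed in at about 17 s: the sleeve was pushed up the ramp and lies squarely against the end stop, held there with about 12 N by the closed fingers behind it, with the stop not pushed hard enough to shift and the bolt left standing.

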